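Roll two sample tubes up their gutters to the end stops

TASK

Two sample tubes have rolled down to the low end of the sloped two-lane gutter. With the fingertips, gently push each one up its own lane, over the small ridge and up to the stop plate at the high end, so that it stays in the seat behind the ridge and does not roll back. Do not pinch or lift the tubes, and leave everything else where it stands.

Things in the scene. Friction and masses are not known exactly. Their poses are not given: they have to be found in the camera images.
- gutter: fixed two-lane sloped tube gutter, 205 x 224 mm, slick grey plastic floor, aluminium walls. Origin on the bench under its middle; x points uphill (floor rises 9 degrees), y to the left lane, z up. Lanes 106 mm wide inside, centres at y = +-55 mm, floor 204 mm long; at the low edge (x = -100 mm) the floor's top is 26 mm above the bench. Side walls rise 14 mm above the floor
- tube_a_center (a point): middle (half length, on the axis) of a capped sample tube lying across one of the two lanes, resting against the tabs at the low end: 100 mm long, body 28 mm across, cap 30 mm across, about 40 g. Its x axis runs along the tube, cap at +x; the other two turn as it rolls. Which lane it lies in varies
- tube_b_center (a point): the same for the other tube, lying in the other lane with its cap the other way round
- tube_a: the same tube as point tube_a_center; x axis along the tube, cap at +x (origin on the tube's skin, 15 mm from the axis, so it turns with the tube)
- tube_b: the same tube as point tube_b_center; x axis along the tube, cap at +x (origin on the tube's skin, 15 mm from the axis, so it turns with the tube)
- seat_left (a point): middle of a tube seated in the left lane, 15 mm above the floor. x uphill along the slope, y left across the lane, z square to the floor. The tube lies between a rounded 3.5 mm high ridge across the lane (crest at x = -14 mm) and an upright 22 mm high stop plate (face at x = +18 mm), with about 3 mm of play. Let go before the crest it rolls back down
- foot_left (a point): middle of a tube lying at the low end of the left lane, 15 mm above the floor, 165 mm downhill of seat_left, same axes. The floor's low edge is at x = -12.5 mm; there two tabs, 7 mm high and 14 mm wide, one at each wall, keep the tube from rolling out; the 78 mm between them is open
- seat_right (a point): middle of a tube seated in the right lane, 15 mm above the floor. x uphill along the slope, y left across the lane, z square to the floor. The tube lies between a rounded 3.5 mm high ridge across the lane (crest at x = -14 mm) and an upright 22 mm high stop plate (face at x = +18 mm), with about 3 mm of play. Let go before the crest it rolls back down
- foot_right (a point): middle of a tube lying at the low end of the right lane, 15 mm above the floor, 165 mm downhill of seat_right, same axes. The floor's low edge is at x = -12.5 mm; there two tabs, 7 mm high and 14 mm wide, one at each wall, keep the tube from rolling out; the 78 mm between them is open
- pot_a: white screw-lid specimen pot, 48 mm across, 83 mm tall; a bystander beside the gutter, to be left alone; origin at the centre of its underside
- pot_b: white screw-lid specimen pot, 48 mm across, 83 mm tall; a bystander beside the gutter, to be left alone; origin at the centre of its underside
- upright_tube_a: capped sample tube standing upright, 30 mm across, 99 mm tall; a bystander beside the gutter, to be left alone; origin at the centre of its underside
- upright_tube_b: capped sample tube standing upright, 30 mm across, 99 mm tall; a bystander beside the gutter, to be left alone; origin at the centre of its underside
- carton: small brown carton, 64 x 140 x 52 mm, lying behind the uphill end of the gutter; a bystander; origin at the centre of its underside
- label_printer: large black label printer standing right of the gutter, an obstacle, fixed: about 475 mm along its x axis (230 mm to the front, 245 mm to the back), 255 mm along y (centred), 280 mm tall; origin on the bench under it. At the start the hand is on its front right side, so pass over it or in front of it

How it is judged (in metres and radians):
At the end, for the whole second after the job is handed in: each tube lies at rest in a seat, between the ridge and the stop plate of its lane: its middle within 6 mm downhill and 8 mm uphill of the seat point, 15 mm sideways and 5 mm in height, lying across the lane within 0.15 rad (((x of tube_a_center in the frame of seat_left between -0.006 and 0.008 m and y of tube_a_center in the frame of seat_left between -0.015 and 0.015 m and z of tube_a_center in the frame of seat_left between -0.005 and 0.005 m and angle between the x axis of tube_a and the y axis of seat_left, either way round below 0.15 rad) or (x of tube_a_center in the frame of seat_right between -0.006 and 0.008 m and y of tube_a_center in the frame of seat_right between -0.015 and 0.015 m and z of tube_a_center in the frame of seat_right between -0.005 and 0.005 m and angle between the x axis of tube_a and the y axis of seat_right, either way round below 0.15 rad)) and linear speed of each of tube_a, tube_b below 0.02 m/s and ((x of tube_b_center in the frame of seat_left between -0.006 and 0.008 m and y of tube_b_center in the frame of seat_left between -0.015 and 0.015 m and z of tube_b_center in the frame of seat_left between -0.005 and 0.005 m and angle between the x axis of tube_b and the y axis of seat_left, either way round below 0.15 rad) or (x of tube_b_center in the frame of seat_right between -0.006 and 0.008 m and y of tube_b_center in the frame of seat_right between -0.015 and 0.015 m and z of tube_b_center in the frame of seat_right between -0.005 and 0.005 m and angle between the x axis of tube_b and the y axis of seat_right, either way round below 0.15 rad))); the robot touches nothing.
It fails at once if a tube is lifted more than 15 mm off the gutter floor (z of any of tube_a_center, tube_b_center in the frame of seat_left above 0.015 m).
It fails at once if a tube drops off the gutter (z of any of tube_a_center, tube_b_center in the frame of seat_left below -0.015 m).
It fails at once if a tube is pinched or rammed: more than 30 N from the fingers (contact force between the fingers and tube_a above 30 N or contact force between the fingers and tube_b above 30 N).
It fails at once if a pot, upright tube or the carton beside the gutter is moved by more than 20 mm or tipped over (distance of any of pot_a, pot_b, upright_tube_a, upright_tube_b, carton from where it was at the start of the episode above 0.02 m or angle between any of pot_a, pot_b, upright_tube_a, upright_tube_b's own z axis and vertical above 0.3 rad).
It also fails if it takes over 53 s, if anything falls off the work surface, if the arm or the gripper's body presses on something with over 40 N, if the wrist force passes 120 N, or if a joint passes its speed limit or range.

ROBOT

A 6-joint arm with a two-finger parallel gripper is mounted at the origin on the work surface; the furniture and walls round the work are solid. World frame = base frame: x ahead of the robot, y to its left, z up, the work surface at z = 0. Lengths are in mm, angles in degrees, forces in N, time in s.
With the tool pointing down it reaches from about 350 to 850 mm from the base axis. Payload 8.1 kg.
Tool frame: the origin (TCP) lies midway between the tips of the shut fingers; the grasp point (between the pads) lies 19 mm behind it; z points along the fingers, y is the line along which they close (so a half turn about z gives the same grasp; the last joint's range is limited). The gripper opens to 85 mm and grips with 20 to 120 N. Pads are 22 mm wide; open, the fingers measure 114 mm over their backs; the gripper's body (76 mm by 85 mm) begins 54 mm behind the grasp point. The pads swing forward as they close: fully open they stand 13 mm farther back than shut.
Start: joints at [65.409, 7.471, 85.268, -0, 87.261, -4.893], TCP at [202.219, 564.9, 207.192] pointing down, gripper open.
Joint ranges: [-169.43, 169.43], [-51.17, 129.36], [1.28, 143.12], [-76.62, 256.62], [0, 156.53], [-152.29, 152.29]. Speed limits (degrees/s): [136.94, 136.94, 159.86, 180, 180, 180].

INTERFACE

Orientations are given as [roll, pitch, yaw] about the fixed x, y, z axes, in that order (R = Rz(yaw) Ry(pitch) Rx(roll)).
In Python, from bench import r gives the robot as it stands. The module is installed in compiled form; this text tells all that it offers.
- The arm moves only by the tool jog_arm, never from a script. Its argument "rows" is a list of rows, each a list of 2 entries, a list of its own where there are three numbers: the shift along the tool's x, y, z in mm, then the turn, a rotation vector about the tool's x, y, z in rad. A call has 1 to 10 rows; each row is the pose to reach, as a shift and turn from the pose commanded when the call began, along the tool's axes at that moment; what a row does not reach only later rows make up. A row lasts 1/10 s, in which the tool goes at most 50 mm and 8.59 degrees, less where a joint would pass 70% of its speed; a pose out of reach is approached as far as the arm can. A call with a gripper value outside its range is refused whole. "grip" is the finger opening in mm, from 0 to 85.4, set as the call begins (left out, the last holds). The fingers move at their own pace and stop on an object; "force" is the grip in N (left out, the last holds). Time passes only in rows, so rows that repeat a pose let the fingers close. It gives the time, the measured TCP pose, the force, the opening and the grip force at its end, in the units of the state.
- r.sense(): the state, without advancing time (a new reading comes with each control period).
- r.snapshot(name): name is "scene" or "side" or "wrist"; returns (picture, depth): 420x560x3 uint8, blue, green, red; 420x560 float32, mm along the optical axis (not along the pixel's ray), 0 where there is no reading.
- r.camera_params(name): a dict with "fx", "fy", "cx", "cy" (pixels), "pose" (4x4, takes a point from camera to world coordinates); the wrist camera has in their place "tool_from_camera" (4x4, takes a point from camera to tool coordinates, whose origin is the TCP and whose axes are the flange's). Camera axes: x right, y down, z forward; pixel columns grow to the right and rows downward; lengths in mm; the calibration is good to about 2 mm. A picture is of the moment at which its call begins: read the wrist's pose just before it. camera_params takes no time and is no camera call.
- r.hand_in(): hands the job in; it is judged then, once.
The state is a dict: "time": time; "joint_pos": joint angles; "qd": joint speeds; "joint_efforts": joint torques, N m; "tool_pos": TCP position; "tcp_rot": TCP orientation; "ft_force": force on the tool from outside, world axes, zero at the start; "wrist_torque": the same for the moment, N m; "finger_gap": finger opening in mm; "grip_force": force on a finger pad.
Only numpy, scipy, OpenCV 4.12 (cv2) and the standard library are available. Lean on these libraries where they do the work, as an engineer would, in place of code of your own. Each camera call takes 0.05 s, during which the arm holds its last target. There are 200 camera calls.

## Working session

There is one attempt and no reset: what is moved stays moved. The work goes in short steps, Python scripts to look and compute and a tool call to move; the robot and the scene stay as the last step left them, time stands still between calls to the robot, and variables do not carry over. Pictures are saved under pics/ and viewed, at most 10 in all, crops included, and the job is handed in when it is done.

Besides the shell and the picture viewer there is one more tool, called after ">>>" as name(argument=value, ...) on one line, values as JSON. jog_arm: Moves the arm, as the interface text tells. Its arguments: {"type":"object","properties":{"rows":{"type":"array"},"grip":{"type":"number"},"force":{"type":"number"}},"required":["rows"]}

```bash
mkdir -p pics
python3 - <<'E'
from bench import r
import cv2,numpy as np,pickle
d={}
for n in("scene","side"):
    p,z=r.snapshot(n); c=r.camera_params(n); d[n]=(p,z,c); cv2.imwrite(f"pics/{n}.png",p)
    print(n,c['fx'],c['fy'],c['cx'],c['cy'],np.round(c['pose'],3).tolist())
pickle.dump(d,open('d.pkl','wb'))
s=r.sense();print(s['time'],s['tool_pos'],s['tcp_rot'])
E
```

```text
scene 495.5430870060508 495.5430870060508 275.3165223660581 211.77883519313912 [[0.903, -0.222, 0.368, 195.766], [-0.429, -0.516, 0.741, -807.835], [0.025, -0.827, -0.561, 709.371], [0.0, 0.0, 0.0, 1.0]]
side 477.1407834980173 477.1407834980173 277.9768345163109 200.82213587361522 [[-0.955, 0.233, -0.182, 845.841], [0.295, 0.756, -0.584, 761.086], [0.001, -0.612, -0.791, 1037.206], [0.0, 0.0, 0.0, 1.0]]
0.1 [201.95590942 564.42306128 206.24946595] [-1.79904242e+02 -7.43629219e-03  1.60308686e+02]
```

View pics/scene.png

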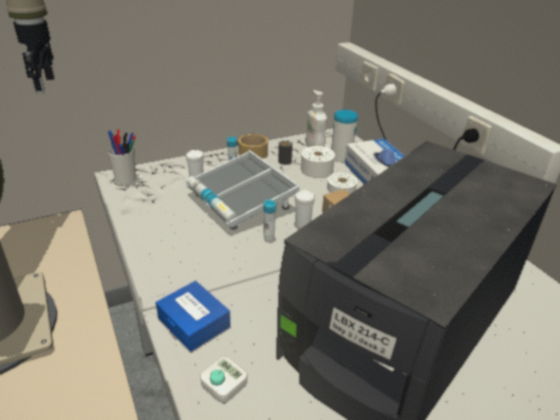

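View pics/side.png

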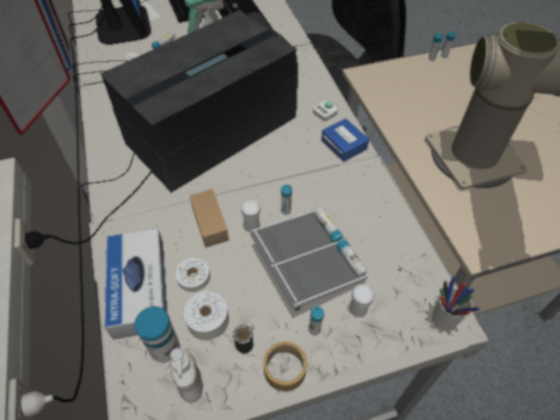

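The side view shows the gutter spanning about px (252–367, 208–307). The tubes lie at its low end on the right, around (327,222) and (352,258). The carton is at (208,217), with pots at (251,213) and (362,297) and upright tubes at (287,198) and (317,318). The scene view agrees.

```bash
cat > h.py <<'E'
import numpy as np,cv2
def cloud(z,c,pose=None):
    T=np.array(c['pose'] if pose is None else pose); v,u=np.mgrid[:z.shape[0],:z.shape[1]]
    P=np.stack([(u-c['cx'])*z/c['fx'],(v-c['cy'])*z/c['fy'],z],-1)
    return P@T[:3,:3].T+T[:3,3]
E
python3 - <<'E'
from h import *
import pickle
p,z,c=pickle.load(open('d.pkl','rb'))['side']
P=cloud(z,c)
hsv=cv2.cvtColor(p,cv2.COLOR_BGR2HSV)
for q in [(280,235),(320,270),(300,255),(327,222),(352,258),(258,245),(240,260),(208,217),(251,208),(362,292),(287,188),(317,312)]:
    print(q,p[q[1],q[0]],hsv[q[1],q[0]],P[q[1],q[0]].round(0))
roi=np.zeros(z.shape,bool);roi[200:315,245:375]=1
m=roi&(hsv[...,2]<125)&(hsv[...,1]<60)&(P[...,2]>15)&(P[...,2]<80)
n,l,s,ce=cv2.connectedComponentsWithStats(m.astype(np.uint8))
for i in range(1,n):
    if s[i,4]>400:
        Q=P[l==i];
        for _ in range(3):
            o=Q.mean(0);nn=np.linalg.svd(Q-o,full_matrices=0)[2][2];nn*=np.sign(nn[2]);Q=Q[abs((Q-o)@nn)<3]
        up=-nn[:2];print(s[i],o.round(1),nn.round(3),'tilt',np.degrees(np.arccos(nn[2])),'uphill yaw',np.degrees(np.arctan2(up[1],up[0])),cv2.minAreaRect(Q[:,:2].astype(np.float32)))
cv2.imwrite('pics/c.png',cv2.resize(p[190:330,180:390],None,fx=3.8,fy=3.8,interpolation=2))
E
```

```text
(280, 235) [103 104 102] [ 75   5 104] [646. 135.  50.]
(320, 270) [100 100  98] [ 90   5 100] [584. 254.  44.]
(300, 255) [148 149 147] [ 75   3 149] [619. 211.  60.]
(327, 222) [175 181 181] [ 30   8 181] [522. 137.  56.]
(352, 258) [116 120 121] [ 24  11 121] [503. 253.  58.]
(258, 245) [103 105 103] [ 60   5 105] [707. 153.  59.]
(240, 260) [163 171 174] [ 22  16 174] [754. 148.   4.]
(208, 217) [ 99 130 156] [ 16  93 156] [805.  31.  53.]
(251, 208) [201 199 197] [105   5 201] [698.  59.  84.]
(362, 292) [202 198 196] [110   8 202] [525. 354.  84.]
(287, 188) [155 133  61] [ 97 155 155] [596.  35.  98.]
(317, 312) [158 135  56] [ 97 165 158] [640. 376. 102.]
[ 258  213   76   50 2189] [611.5 148.8  44.1] [-0.155 -0.023  0.988] tilt 8.99810668945367 uphill yaw 8.397588655601773 ((610.3529663085938, 147.008056640625), (165.46670532226562, 101.13309478759766), 10.334399223327637)
[251 232 115  77 567] [643.3 274.3  55.4] [-0.171 -0.021  0.985] tilt 9.929562223375274 uphill yaw 7.034215275423815 ((645.6083984375, 264.91314697265625), (148.00289916992188, 293.3404541015625), 51.07126998901367)
[ 278  244   88   57 2585] [592.2 258.2  43.9] [-0.154 -0.026  0.988] tilt 8.973955416524117 uphill yaw 9.675131218585458 ((582.9937744140625, 255.07296752929688), (177.4244842529297, 102.91905212402344), 10.237875938415527)
```

View pics/c.png

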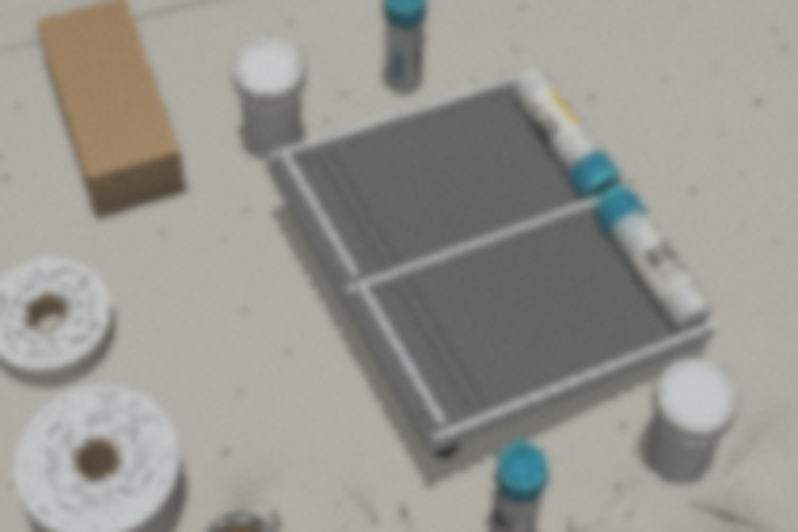

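Run:
```python
from h import *
import pickle
D=pickle.load(open('d.pkl','rb'))
yaw=np.radians(10.2);R=np.array([[np.cos(yaw),np.sin(yaw)],[-np.sin(yaw),np.cos(yaw)]])
O=np.array([600,205.])
for n in('side','scene'):
    p,z,c=D[n];P=cloud(z,c);G=P.copy();G[...,:2]=(P[...,:2]-O)@R.T
    fl=26+(G[...,0]+100)*np.tan(np.radians(9))
    h=G[...,2]-fl
    ins=(abs(G[...,0])<125)&(abs(G[...,1])<125)
    print(n)
    for side in(-1,1):
        lane=ins&(G[...,1]*side>8)&(G[...,1]*side<105)
        f=lane&(abs(h)<4)&(abs(G[...,0])<60);print('floor h',side,np.median(h[f]).round(1))
        t=lane&(h>12)&(G[...,0]<-50)&(G[...,0]>-120)&(abs(G[...,1])<100);Q=G[t]
        if len(Q)>30:
            top=Q[Q[:,2]>np.percentile(Q[:,2],60)]
            print('tube n',len(Q),'x',np.percentile(Q[:,0],[3,50,97]).round(1),'y',np.percentile(Q[:,1],[1,99]).round(1),'topx',np.median(top[:,0]).round(1),'z',np.percentile(Q[:,2],97).round(1),'slope',np.polyfit(top[:,1],top[:,0],1).round(3))
    w=ins&(h>9)&(h<30)&(abs(G[...,0])<50)
    hist,e=np.histogram(G[w][:,1],bins=np.arange(-126,128,3));print('walls y',[(e[i],hist[i]) for i in range(len(hist)) if hist[i]>8])
    w=ins&(h>10)&(h<30)&(G[...,0]>60)&(abs(abs(G[...,1])-55)<40)
    hist,e=np.histogram(G[w][:,0],bins=np.arange(60,127,3));print('stop x',[(e[i],hist[i]) for i in range(len(hist)) if hist[i]>3])
    q=(P[...,0]>250)&(P[...,0]<560)&(P[...,1]>50)&(P[...,1]<620)&(P[...,2]>90)
    n_,l,s,ce=cv2.connectedComponentsWithStats(q.astype(np.uint8))
    for i in range(1,n_):
        if s[i,4]>25:print('tall',np.median(P[l==i],0).round(),P[l==i][:,2].max().round())
```

```text
side
floor h -1 1.4
tube n 338 x [-100.5  -85.7  -76.9] y [-98.8  -9.2] topx -89.4 z 60.3 slope [-7.0000e-03 -8.9741e+01]
floor h 1 1.4
tube n 406 x [-101.4  -86.   -76.8] y [ 8.7 99.1] topx -88.9 z 60.3 slope [ 1.9000e-02 -9.0364e+01]
walls y [(np.int64(-111), np.int64(35)), (np.int64(-108), np.int64(56)), (np.int64(-3), np.int64(9)), (np.int64(0), np.int64(48)), (np.int64(3), np.int64(50)), (np.int64(108), np.int64(21)), (np.int64(111), np.int64(71)), (np.int64(114), np.int64(9))]
stop x [(np.int64(87), np.int64(21)), (np.int64(90), np.int64(94)), (np.int64(93), np.int64(120))]
tall [343. 436. 116.] 150.0
scene
floor h -1 2.5
tube n 333 x [-104.6  -97.9  -81.7] y [-99.6  -9.1] topx -92.9 z 60.3 slope [ 1.4000e-02 -9.1596e+01]
floor h 1 2.5
tube n 260 x [-104.7  -97.6  -82.3] y [ 8.5 98.9] topx -92.2 z 60.5 slope [ 1.4000e-02 -9.2824e+01]
walls y [(np.int64(-114), np.int64(16)), (np.int64(-111), np.int64(43)), (np.int64(-108), np.int64(23)), (np.int64(-3), np.int64(37)), (np.int64(0), np.int64(55)), (np.int64(3), np.int64(20)), (np.int64(105), np.int64(12)), (np.int64(108), np.int64(46)), (np.int64(111), np.int64(36)), (np.int64(114), np.int64(13))]
stop x [(np.int64(87), np.int64(56)), (np.int64(90), np.int64(123)), (np.int64(93), np.int64(16))]
tall [350. 429. 114.] 150.0
```

>>> jog_arm(rows=[[[-35, -22, 0], [0, 0, -0.05]], [[-70, -45, 0], [0, 0, -0.1]], [[-105, -68, 0], [0, 0, -0.16]], [[-140, -90, 0], [0, 0, -0.21]], [[-175, -112, 0], [0, 0, -0.26]], [[-210, -135, 0], [0, 0, -0.31]], [[-245, -158, 0], [0, 0, -0.36]], [[-280, -180, 0], [0, 0, -0.42]], [[-315, -203, 0], [0, 0, -0.47]], [[-346, -225, 0], [0, 0, -0.522]]], grip=30)

```text
time: 1.1
tool_pos: [452.9, 234.6, 206.9]
tcp_rot: [-180.0, -0.0, -169.7]
ft_force: [0.1, 0.1, 0.1]
finger_gap: 29.8
grip_force: 0.0
```

>>> jog_arm(rows=[[[0, 0, 40], [0, 0, 0]], [[0, 0, 80], [0, 0, 0]], [[0, 0, 110], [0, 0, 0]], [[0, 0, 110], [0, 0, 0]], [[0, 0, 110], [0, 0, 0]]])

```text
time: 1.6
tool_pos: [451.7, 236.3, 97.3]
tcp_rot: [-180.0, -0.1, -169.8]
ft_force: [-0.0, -0.8, -0.7]
finger_gap: 30.0
grip_force: 0.0
```

Run:
```python
from bench import r
import cv2
s=r.sense();print(s)
p,z=r.snapshot("side");cv2.imwrite('pics/s2.png',cv2.resize(p[150:330,200:440],None,fx=3.3,fy=3.3,interpolation=2))
p,z=r.snapshot("wrist");cv2.imwrite('pics/w2.png',p)
```

```text
{'time': 1.6, 'joint_pos': array([ 2.18528184e+01, -1.79470852e+00,  1.06585804e+02,  1.74647481e-03,
        7.52920453e+01, -7.83638481e+01]), 'qd': array([ 0.28937981, -1.68437586, -2.64485006,  0.05275688,  0.09727474,
       -0.07689278]), 'joint_efforts': array([-1.25282281e-01, -4.31140494e+01, -4.43961811e+01, -1.03463716e-02,
       -1.35989490e-02, -5.67016855e-05]), 'tool_pos': array([451.70306371, 236.3277955 ,  97.28005709]), 'tcp_rot': array([-1.79984885e+02, -8.17726262e-02, -1.69783789e+02]), 'ft_force': array([-0.03015387, -0.78871373, -0.72928836]), 'wrist_torque': array([-0.01147833, -0.00556416, -0.00984415]), 'grip_force': 0.0, 'finger_gap': 29.95668314670895}
```

View pics/s2.png

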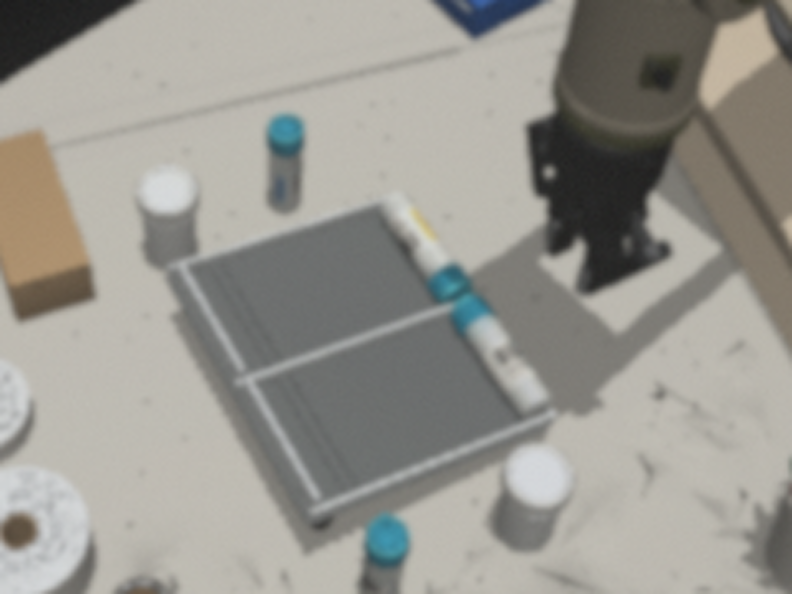

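View pics/w2.png

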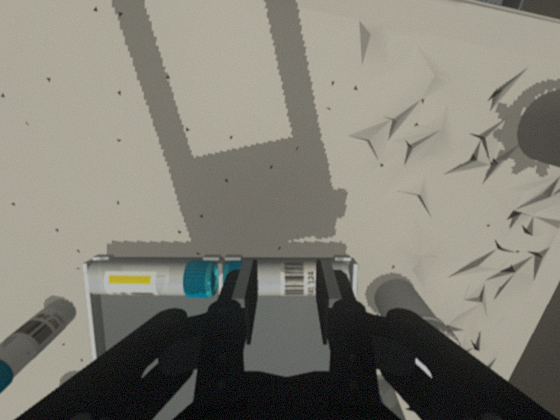

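The side view shows the fingers downhill of the left lane. In the wrist view, the tips at cols 250–325 are centred on the left tube (225–355), and its axis is square to the fingers. Next I lower and push.

>>> jog_arm(rows=[[[0, 0, 30], [0, 0, 0]], [[0, 0, 60], [0, 0, 0]], [[0, 0, 67], [0, 0, 0]], [[-5, 0, 67], [0, 0, 0]], [[-10, 0, 67], [0, 0, 0]], [[-15, 0, 67], [0, 0, 0]], [[-20, 0, 67], [0, 0, 0]], [[-24, 0, 66.5], [0, 0, 0]], [[-27, 0, 66], [0, 0, 0]], [[-30, 0, 65.5], [0, 0, 0]]])

```text
time: 2.7
tool_pos: [481.9, 241.8, 31.8]
tcp_rot: [-180.0, -0.0, -169.8]
ft_force: [-0.2, -0.2, -0.7]
finger_gap: 30.1
grip_force: 0.0
```

>>> jog_arm(rows=[[[-4, 0, -0.6], [0, 0, 0]], [[-8, 0, -1.3], [0, 0, 0]], [[-12, 0, -1.9], [0, 0, 0]], [[-16, 0, -2.5], [0, 0, 0]], [[-20, 0, -3.2], [0, 0, 0]], [[-24, 0, -3.8], [0, 0, 0]], [[-28, 0, -4.4], [0, 0, 0]], [[-32, 0, -5.1], [0, 0, 0]], [[-36, 0, -5.7], [0, 0, 0]], [[-40, 0, -6.3], [0, 0, 0]]])

```text
time: 3.7
tool_pos: [521.3, 248.9, 38.0]
tcp_rot: [-180.0, -0.0, -169.8]
ft_force: [-0.5, -0.1, -0.3]
finger_gap: 30.1
grip_force: 0.0
```

Run:
```python
from bench import r
import cv2
p,z=r.snapshot("wrist");a=p[200:]
q,z=r.snapshot("side");b=cv2.resize(q[190:310,240:400],(560,420))
cv2.imwrite('pics/w3.png',cv2.vconcat([cv2.resize(a,(560,220))[:180],b]))
```

```text
(no output)
```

View pics/w3.png

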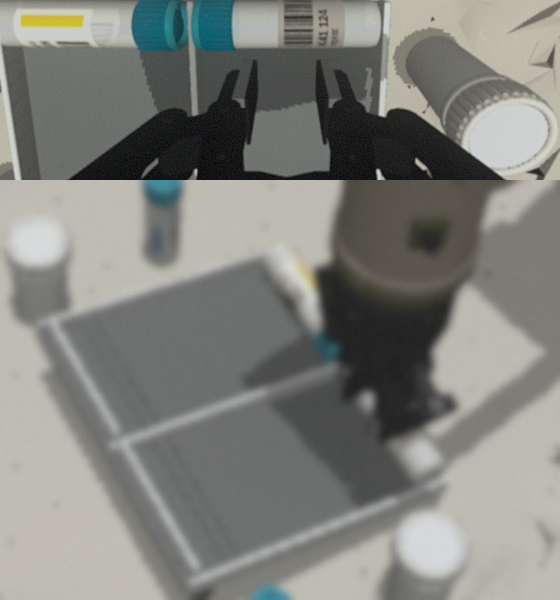

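The wrist view shows the two tubes still level with each other, with the tips below them in the image. That is odd, so I'm checking with wrist depth before moving.

```bash
cat >> h.py <<'E'
from scipy.spatial.transform import Rotation as Rn
def wrist(r):
    s=r.sense();p,z=r.snapshot("wrist");c=r.camera_params("wrist");T=np.eye(4)
    T[:3,:3]=Rn.from_euler('xyz',s['tcp_rot'],degrees=True).as_matrix();T[:3,3]=s['tool_pos']
    return p,cloud(z,c,T@np.array(c['tool_from_camera'])),z,c
a=np.radians(10.2);RG=np.array([[np.cos(a),np.sin(a)],[-np.sin(a),np.cos(a)]])
def toG(P):
    G=P.copy();G[...,:2]=(P[...,:2]-[600,205])@RG.T;return G
E
python3 - <<'E'
from h import *
from bench import r
p,P,z,c=wrist(r);print(np.round(c['tool_from_camera'],2).tolist())
G=toG(P)
for u in (60,150,210,240,252,265,290,320,335,350):
    print(u,[(v,G[v,u].round().astype(int).tolist()) for v in (190,205,220,235,250,265,280,300)])
q,z,=r.snapshot("side");c=r.camera_params("side");S=toG(cloud(z,c))
fl=26+(S[...,0]+100)*.158
for n,m in(('R',(S[...,1]<-8)&(S[...,1]>-100)),('L',(S[...,1]>80)&(S[...,1]<103))):
    Q=S[m&(S[...,2]-fl>15)&(abs(S[...,0])<120)&(S[...,2]<75)&(q.max(-1)>110)]
    print(n,len(Q),np.percentile(Q,[5,50,95],axis=0).round())
E
```

```text
[[0.0, -0.95, -0.31, 81.34], [1.0, 0.0, -0.0, -0.4], [0.0, -0.31, 0.95, -167.0], [0.0, 0.0, 0.0, 1.0]]
60 [(190, [-101, -97, 1]), (205, [-104, -63, 49]), (220, [-98, -60, 55]), (235, [-91, -60, 57]), (250, [-71, -82, 32]), (265, [-61, -84, 33]), (280, [-52, -84, 35]), (300, [-38, -86, 37])]
150 [(190, [-101, -36, 0]), (205, [-105, -15, 50]), (220, [-99, -13, 57]), (235, [-91, -13, 57]), (250, [-70, -27, 31]), (265, [-61, -27, 34]), (280, [-51, -28, 35]), (300, [-39, -29, 37])]
210 [(190, [-100, 5, -1]), (205, [-105, 17, 51]), (220, [-99, 18, 56]), (235, [-91, 18, 58]), (250, [-71, 10, 32]), (265, [-61, 9, 33]), (280, [-51, 9, 35]), (300, [-39, 9, 37])]
240 [(190, [-101, 25, 0]), (205, [-105, 32, 49]), (220, [-98, 33, 55]), (235, [-90, 33, 56]), (250, [-70, 28, 30]), (265, [-61, 28, 32]), (280, [-82, 37, 87]), (300, [-81, 39, 101])]
252 [(190, [-101, 33, 0]), (205, [-105, 39, 50]), (220, [-98, 39, 56]), (235, [-91, 39, 56]), (250, [-71, 36, 33]), (265, [-82, 40, 72]), (280, [-82, 42, 86]), (300, [-74, 42, 90])]
265 [(190, [-101, 42, 0]), (205, [-104, 45, 48]), (220, [-98, 46, 56]), (2
[... 270 characters left out ...]
00, [-39, 59, 37])]
320 [(190, [-100, 80, -1]), (205, [-104, 74, 49]), (220, [-98, 74, 54]), (235, [-90, 74, 56]), (250, [-71, 77, 32]), (265, [-82, 73, 73]), (280, [-79, 72, 82]), (300, [-71, 72, 86])]
335 [(190, [-101, 90, 0]), (205, [-105, 82, 50]), (220, [-98, 82, 55]), (235, [-90, 82, 55]), (250, [-71, 86, 33]), (265, [-62, 87, 34]), (280, [-82, 78, 86]), (300, [-81, 76, 100])]
350 [(190, [-101, 100, 0]), (205, [-104, 90, 48]), (220, [-98, 89, 56]), (235, [-90, 90, 55]), (250, [-70, 96, 30]), (265, [-60, 96, 32]), (280, [-52, 96, 35]), (300, [-83, 81, 104])]
R 217 [[-98. -95.  48.]
 [-85. -68.  55.]
 [ 93. -28.  72.]]
L 107 [[-100.   82.   48.]
 [ -85.   92.   55.]
 [  94.  102.   73.]]
```

Run:
```python
from h import *
from bench import r
p,P,z,c=wrist(r);G=toG(P)
for u in range(238,262,3): print(u,[(v,G[v,u].round().astype(int).tolist(),int(p[v,u].max())) for v in range(248,284,5)])
q,z=r.snapshot("side");c=r.camera_params("side");S=toG(cloud(z,c))
m=(q.max(-1)<60)&(S[...,0]>-130)&(S[...,0]<-40)&(S[...,1]>20)&(S[...,1]<100)
Q=S[m];Q=Q[Q[:,2].argsort()];print(Q[::max(1,len(Q)//500)][:25].round())
# expected pixel of TCP in side
i=np.linalg.inv(c['pose'])@np.r_[r.sense()['tool_pos'],1];print(c['fx']*i[0]/i[2]+c['cx'],c['fy']*i[1]/i[2]+c['cy'])
cv2.imwrite('pics/f.png',cv2.resize(q[200:300,290:420],None,fx=6,fy=6,interpolation=2))
```

```text
238 [(248, [-81, 30, 51], 105), (253, [-69, 27, 31], 77), (258, [-66, 27, 32], 80), (263, [-63, 27, 33], 76), (268, [-59, 27, 33], 77), (273, [-78, 34, 73], 52), (278, [-82, 35, 85], 70), (283, [-82, 36, 88], 77)]
241 [(248, [-81, 32, 50], 106), (253, [-70, 29, 32], 84), (258, [-66, 29, 33], 82), (263, [-63, 29, 33], 76), (268, [-81, 35, 74], 77), (273, [-82, 36, 80], 77), (278, [-82, 37, 85], 76), (283, [-83, 37, 89], 73)]
244 [(248, [-81, 34, 50], 105), (253, [-69, 31, 31], 83), (258, [-66, 31, 32], 81), (263, [-82, 36, 70], 78), (268, [-82, 37, 75], 76), (273, [-82, 38, 80], 77), (278, [-82, 38, 85], 75), (283, [-82, 39, 89], 72)]
247 [(248, [-81, 35, 50], 105), (253, [-69, 32, 32], 77), (258, [-66, 32, 32], 80), (263, [-82, 38, 71], 81), (268, [-82, 38, 74], 76), (273, [-82, 39, 80], 76), (278, [-82, 39, 84], 74), (283, [-82, 40, 89], 67)]
250 [(248, [-81, 37, 49], 101), (253, [-70, 34, 33], 84), (258, [-66, 34, 32], 80), (263, [-82, 39, 70], 77), (268, [-82, 40, 74], 70), (273, [-82, 40, 80], 47), (278, [-82, 41, 84], 33), (283, [-82, 41, 89], 34)]
253 [(248, [-81, 38, 49], 100)
[... 398 characters left out ...]
59 [(248, [-81, 42, 49], 95), (253, [-69, 40, 32], 81), (258, [-66, 40, 33], 81), (263, [-63, 40, 33], 82), (268, [-60, 40, 34], 79), (273, [-57, 40, 34], 84), (278, [-53, 40, 34], 78), (283, [-50, 40, 34], 82)]
[[-80.  26.  33.]
 [-65.  40.  65.]
 [-71.  40.  65.]
 [-68.  39.  66.]
 [-65.  39.  69.]
 [-70.  39.  69.]
 [-72.  41.  70.]
 [-60.  41.  71.]
 [-77.  41.  71.]
 [-76.  38.  72.]
 [-70.  39.  73.]
 [-64.  39.  74.]
 [-74.  41.  74.]
 [-72.  40.  74.]
 [-77.  41.  76.]
 [-65.  41.  76.]
 [-60.  41.  76.]
 [-63.  84.  77.]
 [-66.  40.  77.]
 [-60.  40.  78.]
 [-64.  83.  80.]
 [-76.  41.  81.]
 [-65.  84.  81.]
 [-70.  41.  81.]
 [-68.  83.  82.]]
343.55983446628113 262.56993333073603
```

View pics/f.png

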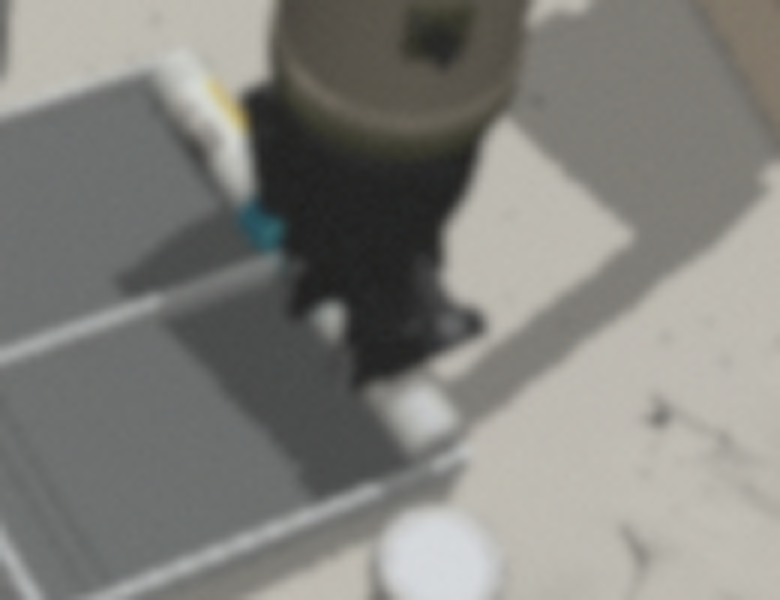

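Both cameras agree: the tube has not moved, and the real fingertips are at z≈66. That is about 28 mm above the reported TCP, so they passed just over the tube without touching it. I'll back off over the tube and redo the approach 28 mm lower.

>>> jog_arm(rows=[[[0, 0, -15], [0, 0, 0]], [[30, 0, -15], [0, 0, 0]], [[70, 0, -15], [0, 0, 0]], [[70, 0, -15], [0, 0, 0]], [[70, 0, 10], [0, 0, 0]], [[70, 0, 36], [0, 0, 0]], [[70, 0, 36], [0, 0, 0]]])

```text
time: 4.7
tool_pos: [449.9, 235.5, -0.3]
tcp_rot: [-179.9, -0.3, -169.8]
ft_force: [-1.0, -0.3, -0.1]
finger_gap: 30.0
grip_force: 0.0
```

Run:
```python
from h import *
from bench import r
print(r.sense()['tool_pos'],r.sense()['ft_force'])
p,P,z,c=wrist(r);G=toG(P)
for u in (244,247,250,253): print(u,[(v,G[v,u].round().astype(int).tolist()) for v in range(248,284,5)])
```

```text
[ 4.49888491e+02  2.35530195e+02 -2.66496228e-01] [-1.01881965 -0.30971775 -0.11453726]
244 [(248, [-148, 31, 0]), (253, [-145, 31, 1]), (258, [-142, 31, 1]), (263, [-154, 36, 32]), (268, [-154, 36, 37]), (273, [-154, 37, 41]), (278, [-154, 38, 46]), (283, [-154, 38, 50])]
247 [(248, [-148, 33, -1]), (253, [-145, 33, 1]), (258, [-141, 33, 0]), (263, [-154, 37, 31]), (268, [-155, 38, 37]), (273, [-154, 38, 42]), (278, [-154, 39, 47]), (283, [-154, 39, 50])]
250 [(248, [-148, 35, 0]), (253, [-145, 35, 0]), (258, [-142, 35, 0]), (263, [-154, 39, 31]), (268, [-154, 39, 37]), (273, [-154, 40, 41]), (278, [-154, 40, 45]), (283, [-155, 41, 51])]
253 [(248, [-148, 37, 0]), (253, [-144, 36, -1]), (258, [-142, 36, 1]), (263, [-155, 40, 33]), (268, [-154, 41, 36]), (273, [-155, 41, 42]), (278, [-153, 41, 45]), (283, [-151, 41, 45])]
```

>>> jog_arm(rows=[[[-6, 0, 0], [0, 0, 0]], [[-12, 0, 0], [0, 0, 0]], [[-16, 0, 0], [0, 0, 0]], [[-19, 0, 0], [0, 0, 0]], [[-22, 0, 0], [0, 0, 0]], [[-25, 0, 0], [0, 0, 0]], [[-28, 0, -0.3], [0, 0, 0]], [[-31, 0, -0.8], [0, 0, 0]], [[-34, 0, -1.2], [0, 0, 0]], [[-37, 0, -1.7], [0, 0, 0]]])

```text
time: 5.75
tool_pos: [488.8, 243.0, 3.7]
tcp_rot: [-180.0, -0.0, -169.8]
ft_force: [0.5, -1.2, 0.1]
finger_gap: 30.0
grip_force: 0.1
```

```bash
cat > t.py <<'E'
from h import *
from bench import r
def tubes():
    s=r.sense();print(s['time'],'tcpG',toG(np.array(s['tool_pos'])).round(1),'F',s['ft_force'].round(1))
    p,P,z,c=wrist(r);G=toG(P);fl=26+(G[...,0]+100)*.158;h=G[...,2]-fl
    for n,a,b in(('R',-98,-8),('L',10,102)):
        m=(h>22)&(h<36)&(G[...,1]>a)&(G[...,1]<b)&(p.max(-1)>90)&(G[...,0]<88);Q=G[m]
        if len(Q)>40:
            k=np.polyfit(Q[:,1]-(a+b)/2,Q[:,0],1)
            print(n,len(Q),'x',np.percentile(Q[:,0],[5,50,95]).round(1),'y',np.percentile(Q[:,1],[2,98]).round(1),'slope',k.round(3),'ztop h',np.percentile(h[m],90).round(1))
    return p
if __name__=='__main__':
    tubes()
E
python3 t.py
```

```text
5.75 tcpG [-102.7   57.1    3.7] F [ 0.5 -1.2  0.1]
R 6496 x [-105.2  -98.7  -87. ] y [-70.5  -9.8] slope [-3.3000e-02 -9.7322e+01] ztop h 30.0
L 3075 x [-91.6 -84.6 -73.7] y [38.6 74.7] slope [-2.6000e-02 -8.4081e+01] ztop h 29.5
```

The left tube is now moving ahead of the fingers and sits square. I'll keep pushing.

>>> jog_arm(rows=[[[-5, 0, -0.8], [0, 0, 0]], [[-10, 0, -1.6], [0, 0, 0]], [[-15, 0, -2.4], [0, 0, 0]], [[-20, 0, -3.2], [0, 0, 0]], [[-25, 0, -4], [0, 0, 0]], [[-30, 0, -4.8], [0, 0, 0]], [[-35, 0, -5.5], [0, 0, 0]], [[-40, 0, -6.3], [0, 0, 0]], [[-45, 0, -7.1], [0, 0, 0]], [[-50, 0, -7.9], [0, 0, 0]]])

```text
time: 6.8
tool_pos: [538.1, 251.9, 11.6]
tcp_rot: [-180.0, -0.0, -169.8]
ft_force: [-0.8, 0.1, 0.5]
finger_gap: 29.7
grip_force: 0.1
```

>>> jog_arm(rows=[[[-5, 0, -0.8], [0, 0, 0]], [[-10, 0, -1.6], [0, 0, 0]], [[-15, 0, -2.4], [0, 0, 0]], [[-20, 0, -3.2], [0, 0, 0]], [[-25, 0, -4], [0, 0, 0]], [[-30, 0, -4.8], [0, 0, 0]], [[-35, 0, -5.5], [0, 0, 0]], [[-40, 0, -6.3], [0, 0, 0]], [[-45, 0, -7.1], [0, 0, 0]], [[-50, 0, -7.9], [0, 0, 0]]])

```text
time: 7.8
tool_pos: [587.4, 260.8, 19.6]
tcp_rot: [-180.0, 0.0, -169.8]
ft_force: [-0.1, -0.3, 0.2]
finger_gap: 30.0
grip_force: 0.1
```

```bash
python3 t.py
```

```text
7.8 tcpG [-2.5 57.1 19.6] F [-0.1 -0.3  0.2]
R 7600 x [-104.2  -93.   -82.6] y [-56.7  -8.9] slope [-1.8000e-02 -9.2789e+01] ztop h 30.3
L 3927 x [-14.7  14.9  26.1] y [37.2 76.2] slope [-8.0000e-03  1.3545e+01] ztop h 29.7
```

>>> jog_arm(rows=[[[-4, 0, -0.6], [0, 0, 0]], [[-8, 0, -1.3], [0, 0, 0]], [[-12, 0, -1.9], [0, 0, 0]], [[-16, 0, -2.5], [0, 0, 0]], [[-20, 0, -3.2], [0, 0, 0]], [[-24, 0, -3.8], [0, 0, 0]], [[-28, 0, -4.8], [0, 0, 0]], [[-31, 0, -5.6], [0, 0, 0]], [[-34, 0, -6.4], [0, 0, 0]], [[-37, 0, -7], [0, 0, 0]]])

```text
time: 8.85
tool_pos: [623.6, 267.4, 26.6]
tcp_rot: [-180.0, 0.0, -169.8]
ft_force: [-0.1, -0.4, 0.7]
finger_gap: 30.0
grip_force: 0.1
```

>>> jog_arm(rows=[[[-2, 0, -0.4], [0, 0, 0]], [[-4, 0, -0.8], [0, 0, 0]], [[-6, 0, -1.2], [0, 0, 0]], [[-8, 0, -1.6], [0, 0, 0]], [[-8, 0, -1.6], [0, 0, 0]]])

```text
time: 9.35
tool_pos: [631.5, 268.7, 28.2]
tcp_rot: [180.0, 0.0, -169.8]
ft_force: [0.4, -0.3, -0.2]
finger_gap: 29.9
grip_force: 0.0
```

```bash
python3 t.py
```

```text
9.35 tcpG [42.3 57.1 28.2] F [ 0.4 -0.3 -0.2]
R 476 x [-81.7 -80.1  87.8] y [-81.4  -8.7] slope [-2.94  23.743] ztop h 23.9
L 4056 x [30.2 61.7 73.7] y [36.6 76.3] slope [-4.0000e-02  6.0406e+01] ztop h 30.0
```

>>> jog_arm(rows=[[[-1, 0, -0.2], [0, 0, 0]], [[-2, 0, -0.4], [0, 0, 0]], [[-3, 0, -0.6], [0, 0, 0]], [[-3, 0, -0.6], [0, 0, 0]]])

```text
time: 9.8
tool_pos: [634.3, 269.3, 28.8]
tcp_rot: [-180.0, 0.0, -169.8]
ft_force: [-0.3, 0.3, -0.3]
finger_gap: 30.3
grip_force: 0.0
```

>>> jog_arm(rows=[[[5, 0, 0], [0, 0, 0]], [[15, 0, 0], [0, 0, 0]], [[25, 0, -5], [0, 0, 0]], [[30, 0, -50], [0, 0, 0]], [[30, 0, -80], [0, 0, 0]], [[30, 0, -80], [0, 0, 0]]])

```text
time: 10.4
tool_pos: [607.8, 265.2, 116.0]
tcp_rot: [179.9, 0.6, -169.8]
ft_force: [0.8, 0.2, 0.3]
finger_gap: 29.8
grip_force: 0.0
```

```bash
python3 t.py
python3 - <<'E'
from h import *
from bench import r
p,P,z,c=wrist(r);cv2.imwrite('pics/w5.png',p)
E
```

```text
10.4 tcpG [ 18.4  57.9 116. ] F [0.8 0.2 0.3]
R 5098 x [-103.9  -92.8  -82.3] y [-95.9  -9.5] slope [-8.7000e-02 -8.8429e+01] ztop h 30.0
L 1790 x [56.3 64.1 78.9] y [36.2 78.7] slope [3.0000e-03 6.5702e+01] ztop h 29.3
```

View pics/w5.png

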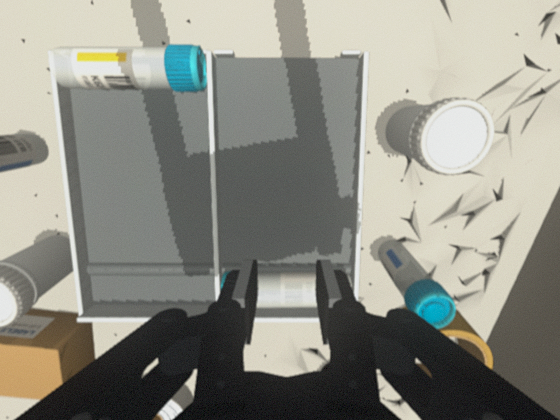

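The left tube (rows 275–305) lies beyond the ridge (row 268), against the stop plate. Next is the right lane.

>>> jog_arm(rows=[[[30, -20, 0], [0, 0, 0]], [[65, -45, 0], [0, 0, 0]], [[100, -70, 0], [0, 0, 0]], [[135, -95, 0], [0, 0, 0]], [[156, -110.5, 0], [0, 0, 0]], [[156, -110.5, 30], [0, 0, 0]], [[156, -110.5, 70], [0, 0, 0]], [[156, -110.5, 100], [0, 0, 0]], [[156, -110.5, 107], [0, 0, 0]], [[156, -110.5, 107], [0, 0, 0]]])

```text
time: 11.5
tool_pos: [468.4, 127.2, -0.2]
tcp_rot: [180.0, -0.3, -169.8]
ft_force: [0.2, 0.8, 0.6]
finger_gap: 30.2
grip_force: 0.0
```

```bash
python3 t.py
```

```text
11.5 tcpG [-143.3  -53.3   -0.2] F [0.2 0.8 0.6]
R 337 x [-106.1 -104.6  -98.1] y [-97.9  -8.1] slope [ 3.70000e-02 -1.03848e+02] ztop h 30.0
```

Same approach as before, with the same numbers.

>>> jog_arm(rows=[[[-6, 0, 0], [0, 0, 0]], [[-12, 0, 0], [0, 0, 0]], [[-16, 0, 0], [0, 0, 0]], [[-19, 0, 0], [0, 0, 0]], [[-22, 0, 0], [0, 0, 0]], [[-25, 0, 0], [0, 0, 0]], [[-28, 0, -0.3], [0, 0, 0]], [[-31, 0, -0.8], [0, 0, 0]], [[-34, 0, -1.2], [0, 0, 0]], [[-37, 0, -1.7], [0, 0, 0]]])

```text
time: 12.55
tool_pos: [507.4, 134.1, 3.4]
tcp_rot: [-180.0, -0.0, -169.8]
ft_force: [-0.6, -0.1, 0.3]
finger_gap: 30.0
grip_force: 0.1
```

```bash
python3 t.py
```

```text
12.55 tcpG [-103.7  -53.4    3.4] F [-0.6 -0.1  0.3]
R 3600 x [-92.2 -85.  -74.1] y [-71.6 -35.6] slope [ 4.0000e-03 -8.4374e+01] ztop h 29.3
```

>>> jog_arm(rows=[[[-5, 0, -0.8], [0, 0, 0]], [[-10, 0, -1.6], [0, 0, 0]], [[-15, 0, -2.4], [0, 0, 0]], [[-20, 0, -3.2], [0, 0, 0]], [[-25, 0, -4], [0, 0, 0]], [[-30, 0, -4.8], [0, 0, 0]], [[-35, 0, -5.5], [0, 0, 0]], [[-40, 0, -6.3], [0, 0, 0]], [[-45, 0, -7.1], [0, 0, 0]], [[-50, 0, -7.9], [0, 0, 0]]])

```text
time: 13.6
tool_pos: [556.8, 143.0, 11.3]
tcp_rot: [-180.0, -0.0, -169.8]
ft_force: [0.6, -0.2, 0.3]
finger_gap: 29.9
grip_force: 0.1
```

>>> jog_arm(rows=[[[-5, 0, -0.8], [0, 0, 0]], [[-10, 0, -1.6], [0, 0, 0]], [[-15, 0, -2.4], [0, 0, 0]], [[-20, 0, -3.2], [0, 0, 0]], [[-25, 0, -4], [0, 0, 0]], [[-30, 0, -4.8], [0, 0, 0]], [[-35, 0, -5.5], [0, 0, 0]], [[-40, 0, -6.3], [0, 0, 0]], [[-45, 0, -7.1], [0, 0, 0]], [[-50, 0, -7.9], [0, 0, 0]]])

```text
time: 14.6
tool_pos: [606.0, 151.9, 19.3]
tcp_rot: [180.0, 0.0, -169.8]
ft_force: [-0.7, -0.2, -0.4]
finger_gap: 29.7
grip_force: 0.1
```

>>> jog_arm(rows=[[[-4, 0, -0.6], [0, 0, 0]], [[-8, 0, -1.3], [0, 0, 0]], [[-12, 0, -1.9], [0, 0, 0]], [[-16, 0, -2.5], [0, 0, 0]], [[-20, 0, -3.2], [0, 0, 0]], [[-24, 0, -3.8], [0, 0, 0]], [[-28, 0, -4.8], [0, 0, 0]], [[-31, 0, -5.6], [0, 0, 0]], [[-34, 0, -6.4], [0, 0, 0]], [[-38, 0, -7.1], [0, 0, 0]]])

```text
time: 15.6
tool_pos: [643.2, 158.6, 26.3]
tcp_rot: [180.0, -0.0, -169.8]
ft_force: [0.2, -0.6, 0.5]
finger_gap: 30.1
grip_force: 0.1
```

>>> jog_arm(rows=[[[-2, 0, -0.4], [0, 0, 0]], [[-4, 0, -0.8], [0, 0, 0]], [[-6, 0, -1.2], [0, 0, 0]], [[-8, 0, -1.6], [0, 0, 0]], [[-9, 0, -1.8], [0, 0, 0]], [[-10, 0, -2], [0, 0, 0]], [[-11, 0, -2.2], [0, 0, 0]], [[-11, 0, -2.2], [0, 0, 0]]])

```text
time: 16.4
tool_pos: [653.9, 160.5, 28.5]
tcp_rot: [-180.0, 0.0, -169.8]
ft_force: [0.2, -0.1, 0.9]
finger_gap: 30.1
grip_force: 0.0
```

```bash
python3 t.py
```

```text
16.4 tcpG [ 45.1 -53.3  28.5] F [ 0.2 -0.1  0.9]
R 3664 x [33.  62.8 74.1] y [-73.4 -34.1] slope [1.3000e-02 6.1569e+01] ztop h 29.8
L 5063 x [55.4 61.3 74.8] y [15.2 71.4] slope [ 0.158 64.465] ztop h 29.3
```

Back off, rise clear and retreat downhill to see both seats.

>>> jog_arm(rows=[[[5, 0, 0], [0, 0, 0]], [[15, 0, 0], [0, 0, 0]], [[25, 0, -5], [0, 0, 0]], [[35, 0, -50], [0, 0, 0]], [[60, 20, -90], [0, 0, 0]], [[100, 40, -110], [0, 0, 0]], [[140, 55, -120], [0, 0, 0]], [[170, 55, -120], [0, 0, 0]], [[170, 55, -120], [0, 0, 0]], [[170, 55, -120], [0, 0, 0]]])

```text
time: 17.45
tool_pos: [476.3, 184.6, 148.8]
tcp_rot: [180.0, 0.1, -169.8]
ft_force: [-0.3, 0.1, 0.4]
finger_gap: 29.8
grip_force: 0.0
```

Run:
```python
from h import *
from bench import r
q,z=r.snapshot("side");c=r.camera_params("side");S=toG(cloud(z,c));fl=26+(S[...,0]+100)*.158;h=S[...,2]-fl
for n,a,b in(('R',-98,-8),('L',10,102)):
    m=(h>26)&(h<36)&(S[...,1]>a)&(S[...,1]<b)&(abs(S[...,0])<110);Q=S[m]
    print(n,len(Q),'x',np.percentile(Q[:,0],[5,50,95]).round(1),'y',np.percentile(Q[:,1],[1,99]).round(1),np.polyfit(Q[:,1],Q[:,0],1).round(3),np.median(h[m]).round(1))
print(r.sense()['tool_pos'])
cv2.imwrite('pics/s6.png',cv2.resize(q[180:320,190:400],None,fx=3.8,fy=3.8,interpolation=2))
```

```text
R 241 x [60.7 70.2 79. ] y [-96.3  -8.8] [1.0000e-03 7.0353e+01] 29.4
L 287 x [61.3 70.  78.9] y [ 11.2 101.5] [-3.0000e-03  7.0445e+01] 29.1
[477.06652681 184.49141263 148.82451423]
```

View pics/s6.png

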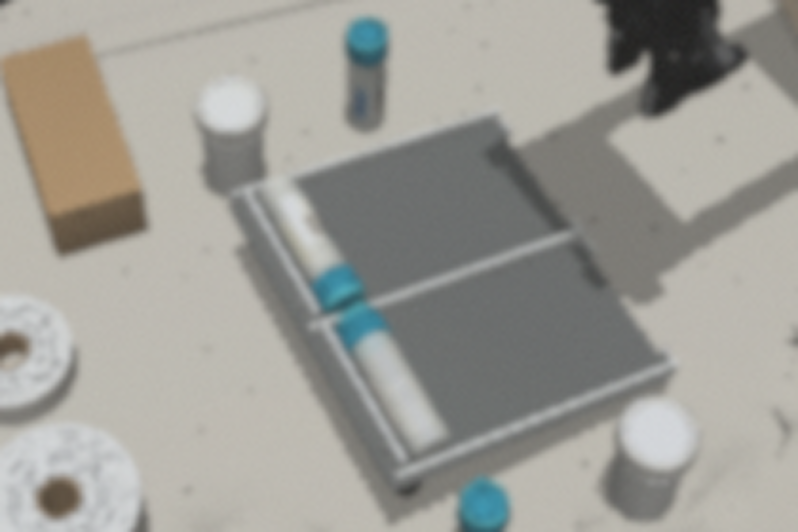

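Both tubes lie square against the stop plates at x≈70, about 162 mm uphill of the foot. The pots, upright tubes and carton look undisturbed.

```bash
python3 -c "
from bench import r
print(r.hand_in())"
```

```text
the job is handed in; nothing more can be done
None
```

I pushed both tubes over the ridge into their seats against the stop plates; the last image shows them square and the bystanders undisturbed. I handed the job in after about 17.5 s, and no verdict came back.

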